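Mirror the soldering tidy for a left-handed colleague

TASK

A left-handed colleague takes over this bench: move the four soldering supplies from the black rack to the empty grey-and-blue rack in the reverse order, so that what stands leftmost in the black rack (seen from the robot) ends up rightmost in the new one, and so on, one in each bay. Set each one upright on the floor of its new bay, about in the middle.

Things in the scene. Friction and masses are not known exactly. Their poses are not given: they have to be found in the camera images.
- old_rack: The old tidy rack: black, with a coloured square pad in each bay. Fixed. 370 mm along y, 84 mm deep (x); floor top at z = 8 mm; 5 cross walls, 5 mm thick, up to z = 27 mm, make a row of 4 bays, open in front and behind, with centres at x = 0, y = -135, -45, 45, 135 mm. Origin: centre of underside; x points away from the robot, y to its left (within 9 degrees), z up.
- new_rack: The new tidy rack: grey floor, blue walls, empty. It is before or behind the old one. Fixed. 370 mm along y, 84 mm deep (x); floor top at z = 8 mm; 5 cross walls, 5 mm thick, up to z = 27 mm, make a row of 4 bays, open in front and behind, with centres at x = 0, y = -135, -45, 45, 135 mm. Origin: centre of underside; x points away from the robot, y to its left (within 9 degrees), z up.
- solder_spool: White spool of solder with a green centre on top, standing on its flange: 54 mm diameter, 46 mm high. Origin: centre of its underside, z up. Loose, about 0.4 kg. At the start it stands upright on the yellow pad, in whichever bay of the old rack that pad is.
- fuse_box: Small pale closed rectangular box, 38 mm (own x) by 62 mm (own y), 26 mm high; at the start its long side lies roughly along the rack. Origin: centre of its underside, z up. Loose, under 0.1 kg. At the start it stands upright on the red pad, in whichever bay of the old rack that pad is.
- tip_tin: Low round pale grey closed tin, 50 mm diameter, 24 mm high. Origin: centre of its underside, z up. Loose, under 0.1 kg. At the start it stands upright on the blue pad, in whichever bay of the old rack that pad is.
- gun_cap: Round teal cap, 38 mm diameter, 25 mm high, solid top up. Origin: centre of its underside, z up. Loose, under 0.1 kg. At the start it stands upright on the orange pad, in whichever bay of the old rack that pad is.
- pad_yellow: Yellow square pad, 70 x 70 mm, 2 mm thick, fixed on the floor of one bay of the old rack (so its top is 10 mm above the bench); which bay varies. It stays where it is and so shows from which bay the solder_spool came. Origin: centre of its underside.
- pad_red: Red square pad, 70 x 70 mm, 2 mm thick, fixed on the floor of one bay of the old rack (so its top is 10 mm above the bench); which bay varies. It stays where it is and so shows from which bay the fuse_box came. Origin: centre of its underside.
- pad_blue: Blue square pad, 70 x 70 mm, 2 mm thick, fixed on the floor of one bay of the old rack (so its top is 10 mm above the bench); which bay varies. It stays where it is and so shows from which bay the tip_tin came. Origin: centre of its underside.
- pad_orange: Orange square pad, 70 x 70 mm, 2 mm thick, fixed on the floor of one bay of the old rack (so its top is 10 mm above the bench); which bay varies. It stays where it is and so shows from which bay the gun_cap came. Origin: centre of its underside.
Things that resemble listed ones, but are neither listed nor needed, are in the scene too. Leave any green or yellow look-alike of the tip_tin alone. Of the things shaped like the solder_spool, the white one is meant.

How it is judged:
By the outcome, as a careful person would: the job done as asked, in the order asked, and still so for the second after the job is handed in, with the robot touching nothing.
It also fails if it takes over 96 s, if anything falls off the work surface, if the arm or the gripper's body presses on something with over 40 N, if the wrist force passes 120 N, or if a joint passes its speed limit or range.

ROBOT

A 7-joint arm with a two-finger parallel gripper is mounted at the origin on a cart in front of the work surface, level with it; the furniture and walls round the work are solid. World frame = base frame: x ahead of the robot, y to its left, z up, the work surface at z = 0. Lengths are in m, angles in rad, forces in N, time in s.
With the tool pointing down it reaches from about 0.4 to 0.85 m from the base axis. Payload 10.4 kg.
Tool frame: the origin (TCP) lies at the very end of the fingers, on their centre line; the grasp point (between the pads) lies r.tcp_to_grasp behind it (r.tcp_to_grasp is the distance from the TCP to the grasp point, in m); z points along the fingers, y is the line along which they close (so a half turn about z gives the same grasp; the last joint's range is limited). The gripper opens to 87 mm and grips with 3 to 60 N. Pads are 19 mm wide; open, the fingers measure 117 mm over their backs; the gripper's body (75 mm by 190 mm) begins 51 mm behind the grasp point.
Start: joints at [1.163, 0.332, -0.065, 1.46, 0.022, 1.35, -0.088], TCP at [0.235, -0.579, 0.223] pointing down, gripper open.
Joint ranges: [-2.6, 2.6], [-0.5, 2.12], [-1.47, 1.34], [0.16, 2.42], [-1.27, 4.41], [0.06, 2.06], [-2.6, 2.6]. Speed limits (rad/s): [2.22, 2.22, 2.79, 2.79, 3.14, 3.14, 3.14].

INTERFACE

Orientations are given as a unit quaternion [x, y, z, w].
In Python, from bench import monitor, cams, ticket, r gives the robot as it stands.
- The arm moves only by the shell command python3 -m crank 'ROWS' [OPENING] [FORCE]. ROWS is a JSON object whose one key "steps" holds a list of rows, each a list of 2 entries, a list of its own where there are three numbers: the shift along the world's x, y, z in units of 25 mm (1.0 is 25 mm), then the turn, a rotation vector about the world's x, y, z in units of 5 degrees (1.0 is 5 degrees). In form: {"steps": [[[x, y, z], [ax, ay, az]], ...]}. A call has 1 to 10 rows; each row shifts and turns the commanded pose from where the row before left it; what a row does not reach is not made up. A row lasts 1/12 s, in which the tool goes at most 41.7 mm and 7.16 degrees, less where a joint would pass 70% of its speed; a pose out of reach is approached as far as the arm can. A call is refused whole if a number of a shift passes 1 or a number of a turn 1, either way. A call with a gripper value outside its range is refused whole. OPENING is the finger opening in mm, from 0 to 87, set as the call begins (- or left out, the last holds). The fingers move at their own pace and stop on an object; FORCE is the grip in N (left out, the last holds). Time passes only in rows, so rows that do not move let the fingers close. It gives the time, the measured TCP pose, the force, the opening and the grip force at its end, in the units of the state.
- monitor.read_state(): the state, without advancing time (a new reading comes with each control period).
- cams.camera(name): name is "side" or "top" or "wrist"; returns a dict with "pixels" (420x560x3 uint8, blue, green, red), "z_map" (420x560 float32, m along the optical axis (not along the pixel's ray), 0 where there is no reading), "vfov" (degrees; the focal length in pixels is half the picture's height over the tangent of half this angle, whatever the lens; pixels are square), "cx", "cy" (the principal point, pixels), "T" (4x4, takes a point from camera to world coordinates). Camera axes: x right, y up, looking along -z (the intrinsics and any distortion apply to the point x, -y, -z); pixel columns grow to the right and rows downward; lengths in m; the calibration is good to about 2 mm. The wrist camera is an equidistant fisheye: a pixel r from the principal point sees the ray r / f radians off the axis. A picture is of the moment at which its call begins.
- ticket.close_job(): hands the job in; it is judged then, once.
The state is a dict: "time": time; "joint_positions": joint angles; "joint_vel": joint speeds; "joint_torque": joint torques, N m; "ee_pos": TCP position; "eef_rot": TCP orientation; "ft_force": force on the tool from outside, world axes, zero at the start; "torque": the same for the moment, N m; "width": finger opening in m; "grip_force": force on a finger pad.
Only numpy, scipy, OpenCV 4.12 (cv2) and the standard library are available. Lean on these libraries where they do the work, as an engineer would, in place of code of your own. Each camera call takes 0.05 s, during which the arm holds its last target. There are 200 camera calls.

## Working session

There is one attempt and no reset: what is moved stays moved. The work goes in short steps, Python scripts to look and compute and a shell command to move; the robot and the scene stay as the last step left them, time stands still between calls to the robot, and variables do not carry over. Pictures are saved under pics/ and viewed, at most 14 in all, crops included, and the job is handed in when it is done.

```bash
ls; mkdir -p pics; python3 - <<'E'
from bench import monitor,cams,r
import cv2,numpy as np
s=monitor.read_state()
for k,v in s.items(): print(k,np.round(v,4))
print(r.tcp_to_grasp)
for n in("top","side"):
    c=cams.camera(n); cv2.imwrite(f"pics/{n}0.png",c["pixels"]); np.savez(f"{n}0.npz",**c)
    print(n,c["vfov"],c["cx"],c["cy"],np.round(c["T"],3).tolist())
E
```

```text
pics
time 0.0
joint_positions [ 1.1634  0.3329 -0.0647  1.4609  0.0216  1.3499 -0.0885]
joint_vel [-0.0007  0.0002  0.0002  0.0017  0.0004 -0.0013 -0.0014]
joint_torque [-1.00000e-04 -6.23256e+01  2.44000e-02 -3.89895e+01 -6.13000e-02
  3.97000e-02  1.00000e-04]
ee_pos [ 0.2345 -0.5789  0.2217]
eef_rot [ 9.815e-01  1.912e-01 -2.000e-04 -7.000e-04]
ft_force [-0.1927  0.6404  0.5964]
torque [ 0.0094  0.0147 -0.0401]
grip_force 0.0
width 0.0873
0.0187
top 52.872010127886696 277.2411067588397 209.853249042249 [[0.004, 0.995, -0.099, 0.458], [-1.0, 0.003, -0.009, 0.029], [-0.008, 0.099, 0.995, 1.044], [0.0, 0.0, 0.0, 1.0]]
side 47.09196070104679 274.19606254271935 209.8819147269319 [[0.999, -0.007, 0.044, 0.612], [0.043, 0.389, -0.92, -1.002], [-0.01, 0.921, 0.389, 0.48], [0.0, 0.0, 0.0, 1.0]]
```

View pics/top0.png

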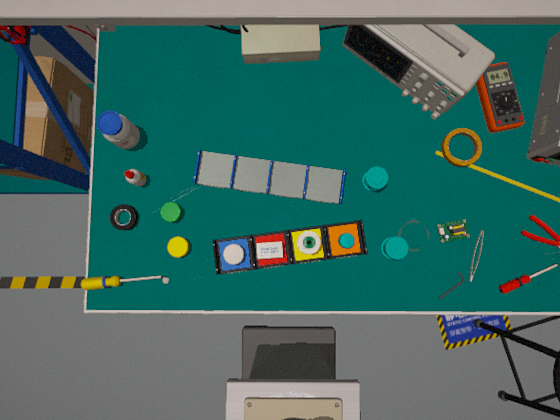

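View pics/side0.png

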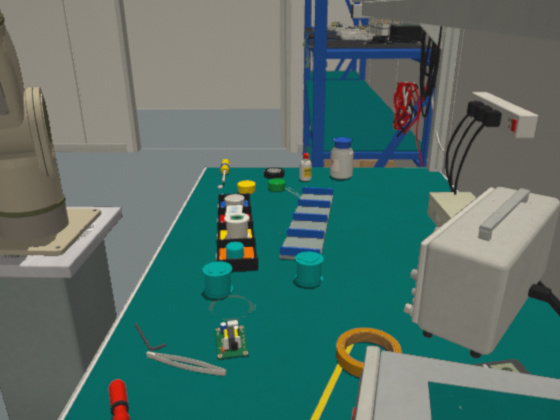

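The top view shows the old rack's bays, left to right: blue pad with tip_tin (233,254), red with fuse_box (270,248), yellow with white spool (308,242), orange with cap (346,240). The empty rack runs from (197,168) to (345,185), behind the old one.

Possible mix-ups:
- **Tin:** green tin (170,212) and yellow tin (178,247); the white one at (233,254) is the right one.
- **Cap:** larger teal cups at (375,178) and (396,247); the right one is on the orange pad at (346,240).
- **Spool:** black ring (124,217); the right one is white with a green centre at (308,242).
- **Box:** pale box at the back (280,42); the right one is on the red pad at (270,248).

```bash
cat > h.py <<'E'
import numpy as np,cv2
def ray(c,uv):
    f=210/np.tan(np.radians(float(c["vfov"])/2)); uv=np.atleast_2d(uv).astype(float)
    d=np.c_[(uv[:,0]-c["cx"])/f,-(uv[:,1]-c["cy"])/f,-np.ones(len(uv))]
    return c["T"][:3,3],d@c["T"][:3,:3].T
def plane(c,uv,z):
    o,d=ray(c,uv); return o+d*((z-o[2])/d[:,2])[:,None]
def depth(c,uv):
    o,d=ray(c,uv); i=np.round(np.atleast_2d(uv)).astype(int); return o+d*c["z_map"][i[:,1],i[:,0]][:,None]
def tri(c1,u1,c2,u2):
    o1,d1=ray(c1,u1);o2,d2=ray(c2,u2)
    s=np.linalg.lstsq(np.c_[d1[0],-d2[0]],o2-o1,rcond=None)[0]
    a=o1+s[0]*d1[0];b=o2+s[1]*d2[0]; return (a+b)/2,np.linalg.norm(a-b)
def rect(pts):
    (c,s,a)=cv2.minAreaRect(np.float32(pts*1000)); return np.round(c,1),np.round(s,1),round(a,1)
E
python3 - <<'E'
from h import *
t=dict(np.load("top0.npz"));s=dict(np.load("side0.npz"))
cv2.imwrite("pics/crop0.png",cv2.resize(t["pixels"][140:285,160:420],None,fx=3,fy=3,interpolation=cv2.INTER_CUBIC))
cv2.imwrite("pics/crops0.png",cv2.resize(s["pixels"][165:315,180:360],None,fx=4,fy=4,interpolation=cv2.INTER_CUBIC))
vv,uu=np.mgrid[140:285,180:375]; uv=np.c_[uu.ravel(),vv.ravel()]
P=depth(t,uv); hsv=cv2.cvtColor(t["pixels"],cv2.COLOR_BGR2HSV)[vv.ravel(),uu.ravel()]
bench=(P[:,2]<.004); print("bench z",np.median(P[bench,2]))
# racks, by height via depth, corner check
m=((P[:,2]>.004)*255).astype(np.uint8).reshape(vv.shape)
for c in cv2.findContours(m,cv2.RETR_EXTERNAL,cv2.CHAIN_APPROX_NONE)[0]:
    if cv2.contourArea(c)>300:
        q=c[:,0]+[180,140]; print("depth blob",rect(plane(t,q,.02)[:,:2]), q.min(0),q.max(0))
m=((P[:,2]>.029)*255).astype(np.uint8).reshape(vv.shape)
for c in cv2.findContours(m,cv2.RETR_EXTERNAL,cv2.CHAIN_APPROX_NONE)[0]:
    if cv2.contourArea(c)>20:
        q=c[:,0]+[180,140]; k=cv2.pointPolygonTest; 
        msk=np.zeros_like(m);cv2.drawContours(msk,[c],-1,1,-1); Z=P[msk.ravel()>0,2]; z=np.median(Z)
        print("obj",q.mean(0).round(1),"z",z.round(4),rect(plane(t,q,z)[:,:2]))
E
```

```text
bench z 0.000441801906148509
depth blob (array([473.3,   7.2]), array([ 90.6, 369. ]), 8.0) [213 219] [368 273]
depth blob (array([642.4,  58.6]), array([371.7,  88.4]), 82.1) [193 149] [345 203]
obj [233.1 253.4] z 0.0336 (array([454.9, 142.7]), array([47.4, 47.8]), 0.2)
obj [269.5 249.4] z 0.036 (array([463.6,  55.7]), array([37.8, 61.6]), 4.0)
obj [346.9 239.6] z 0.035 (array([ 487.8, -128.7]), array([35. , 35.6]), 44.8)
obj [308.8 241.8] z 0.0567 (array([481.1, -36.8]), array([51.1, 51.3]), 0.2)
obj [371.1 176.7] z 0.0467 (array([ 638. , -183.6]), array([19.1, 50.9]), 88.9)
```

View pics/crop0.png

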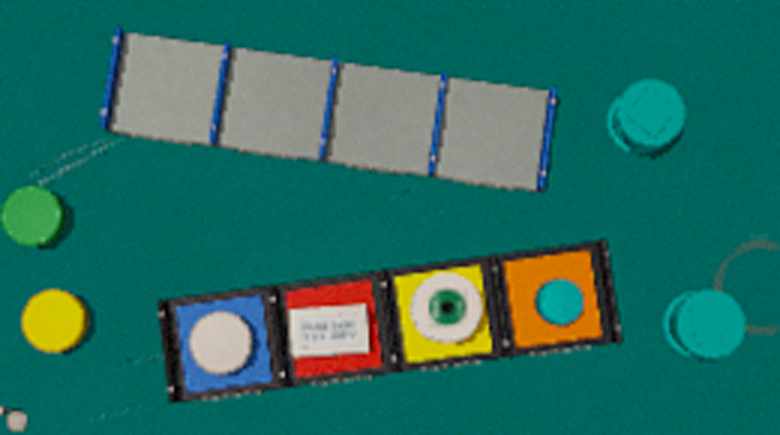

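View pics/crops0.png

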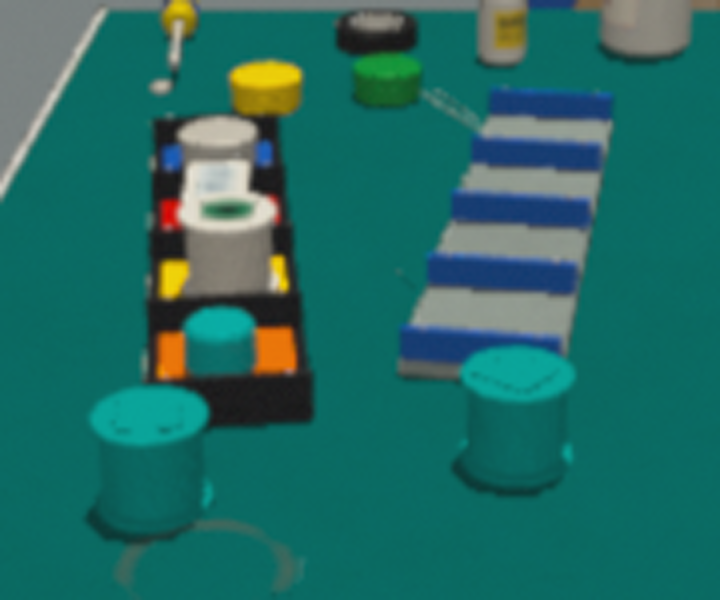

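Crops confirm the choices: white tin on blue, box on red, white/green spool on yellow, small teal cap on orange, and the four grey bays empty. Next I measure heights from both views and the bay centres.

```bash
python3 - <<'E'
from h import *
t=dict(np.load("top0.npz"));s=dict(np.load("side0.npz"))
for n,a,b in[("tin",(233.7,254.3),(234.5,198.3)),("box",(269.7,250.3),(234.5,210)),("spool",(309.3,242),(237,217.3)),("cap",(346.7,240.3),(235,246.3))]:
    p,e=tri(t,a,s,b); print(n,"tri",p.round(4),"gap",e.round(4),"side depth",depth(s,b)[0].round(4),"top",depth(t,a)[0].round(4))
hsv=cv2.cvtColor(t["pixels"],cv2.COLOR_BGR2HSV)
def blobs(m,z,roi,amin):
    k=np.zeros_like(m);x0,y0,x1,y1=roi;k[y0:y1,x0:x1]=m[y0:y1,x0:x1]
    return [rect(plane(t,c[:,0],z)[:,:2]) for c in cv2.findContours(k,cv2.RETR_EXTERNAL,cv2.CHAIN_APPROX_NONE)[0] if cv2.contourArea(c)>amin]
print("new bays");[print(b) for b in blobs(cv2.inRange(hsv,(0,0,90),(180,60,255)),.008,(190,145,350,210),200)]
for n,lo,hi in[("blue",(100,120,60),(120,255,255)),("yellow",(22,120,90),(35,255,255)),("orange",(8,150,120),(20,255,255))]:
    print(n,blobs(cv2.inRange(hsv,lo,hi),.010,(205,215,375,285),80))
red=cv2.inRange(hsv,(0,150,80),(6,255,255))|cv2.inRange(hsv,(172,150,80),(180,255,255));print("red",blobs(red,.01,(205,215,375,285),80))
for c,yaw,n in[((473.3,7.2),8.0,"old"),((642.4,58.6),-7.9,"new")]:
    a=np.radians(yaw)
    for y in(135,45,-45,-135): print(n,y,np.round([c[0]-np.sin(a)*y,c[1]+np.cos(a)*y],1))
# floor height of new rack in both depth maps
for c,uv in[(t,[(215,170),(251,176),(288,181),(325,186)]),(s,[(317,200.),(311,212),(305,226),(297,245)])]: print(depth(c,uv).round(4).tolist())
E
```

```text
tin tri [0.4539 0.142  0.0278] gap 0.0044 side depth [0.4565 0.139  0.0291] top [0.4518 0.1411 0.0331]
box tri [0.4641 0.0557 0.0317] gap 0.005 side depth [0.467  0.0527 0.0332] top [0.4615 0.0552 0.039 ]
spool tri [ 0.4827 -0.0375  0.0539] gap 0.0031 side depth [ 0.4844 -0.0386  0.0545] top [ 0.481  -0.0373  0.0595]
cap tri [ 0.4878 -0.1286  0.0294] gap 0.0035 side depth [ 0.4903 -0.1339  0.0322] top [ 0.4859 -0.1278  0.0358]
new bays
(array([624.2, -78.8]), array([89.5, 85.6]), 82.3)
(array([636.8,  11.4]), array([86.8, 85.7]), 82.9)
(array([649.5, 103. ]), array([82.8, 85.5]), 82.0)
(array([661.8, 192.1]), array([82.2, 85.7]), 81.8)
blue [(array([452.1, 142.3]), array([71.6, 70.9]), 7.8)]
yellow [(array([476.8, -35.3]), array([72.3, 72. ]), 7.8)]
orange [(array([ 489.1, -124.5]), array([71.5, 71.5]), 8.3)]
red [(array([464.4,  53.5]), array([72.1, 71.5]), 7.7)]
old 135 [454.5 140.9]
old 45 [467.   51.8]
old -45 [479.6 -37.4]
old -135 [ 492.1 -126.5]
new 135 [661.  192.3]
new 45 [648.6 103.2]
new -45 [636.2  14. ]
new -135 [623.8 -75.1]
[[0.6603, 0.1934, 0.0084], [0.6451, 0.1034, 0.0096], [0.6334, 0.0114, 0.0058], [0.6203, -0.0799, 0.0105]]
[[0.6669, 0.1391, 0.0259], [0.6511, 0.1053, 0.007], [0.635, 0.0236, 0.0062], [0.6163, -0.0757, 0.007]]
```

Both views agree to 3–5 mm: tops near 33, 34, 56 and 33 mm, new floor near 8 mm, as the text gives.

Old to new targets (mm):

| Item | From | To |
|---|---|---|
| cap | (488,-129) | (661,192) |
| spool | (482,-37) | (649,103) |
| box | (464,56) | (636,13) |
| tin | (455,142) | (624,-76) |

I start with the cap, closing along the rack's depth.

```bash
python3 -m crank '{"steps": [[[0.51,0.9,0],[0,0,0.76]],[[0.51,0.9,0],[0,0,0.76]],[[0.51,0.9,0],[0,0,0.76]],[[0.51,0.9,0],[0,0,0.76]],[[0.51,0.9,0],[0,0,0.76]],[[0.51,0.9,0],[0,0,0.76]],[[0.51,0.9,0],[0,0,0.76]],[[0.51,0.9,0],[0,0,0.76]],[[0.51,0.9,0],[0,0,0.76]],[[0.51,0.9,0],[0,0,0.76]]]}' 80 15
python3 -m crank '{"steps": [[[0.51,0.9,-0.4],[0,0,0.76]],[[0.51,0.9,-0.4],[0,0,0.76]],[[0.51,0.9,-0.4],[0,0,0.76]],[[0.51,0.9,-0.4],[0,0,0.76]],[[0.51,0.9,-0.4],[0,0,0.76]],[[0.51,0.9,-0.4],[0,0,0.76]],[[0.51,0.9,-0.4],[0,0,0.76]],[[0.51,0.9,-0.4],[0,0,0.76]],[[0.51,0.9,-0.4],[0,0,0.76]],[[0.51,0.9,-0.4],[0,0,0.76]]]}'
```

```text
time: 0.93
ee_pos: [0.3631, -0.3523, 0.2225]
eef_rot: [0.864, 0.503, 0.0, -0.0]
ft_force: [-0.0, -0.3, -0.2]
width: 0.08
grip_force: 0.0
time: 1.77
ee_pos: [0.4902, -0.1271, 0.1222]
eef_rot: [0.654, 0.757, 0.0, 0.0]
ft_force: [-0.2, -0.1, 0.7]
width: 0.0802
grip_force: 0.0
```

```bash
cat >> h.py <<'E'
def fray(c,uv):
    f=210/np.tan(np.radians(float(c["vfov"])/2)); uv=np.atleast_2d(uv).astype(float)
    x=uv[:,0]-c["cx"];y=uv[:,1]-c["cy"];th=np.hypot(x,y)/f;ph=np.arctan2(y,x)
    d=np.c_[np.sin(th)*np.cos(ph),-np.sin(th)*np.sin(ph),-np.cos(th)]
    return c["T"][:3,3],d@c["T"][:3,:3].T
def fplane(c,uv,z):
    o,d=fray(c,uv); return o+d*((z-o[2])/d[:,2])[:,None]
E
python3 - <<'E'
from h import *
from bench import cams
c=cams.camera("wrist");np.savez("w0.npz",**c);cv2.imwrite("pics/w0.png",c["pixels"]);print(c["vfov"],c["cx"],c["cy"],np.round(c["T"],3).tolist())
E
```

```text
65.70646984690485 279.55201809762406 212.89695339344107 [[0.989, -0.14, -0.038, 0.48], [0.146, 0.954, 0.261, -0.057], [0.0, -0.264, 0.965, 0.284], [0.0, 0.0, 0.0, 1.0]]
```

View pics/w0.png

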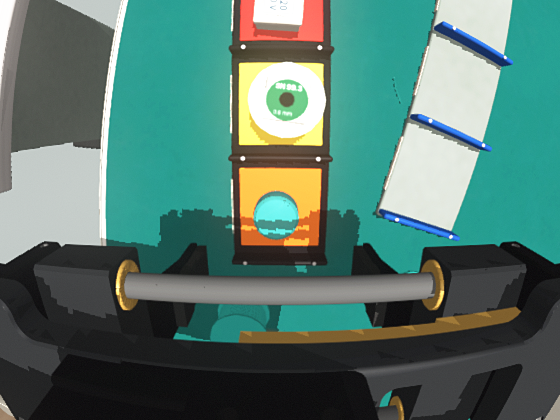

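The wrist view shows the cap (275,214) between the fingers (about 190 and 370), the spool at (287,100), and new-rack bays at the upper right.

```bash
python3 - <<'E'
from h import *
c=dict(np.load("w0.npz"));hsv=cv2.cvtColor(c["pixels"],cv2.COLOR_BGR2HSV)
def show(n,m,z,roi):
    k=np.zeros_like(m);x0,y0,x1,y1=roi;k[y0:y1,x0:x1]=m[y0:y1,x0:x1]
    q=max(cv2.findContours(k,cv2.RETR_EXTERNAL,cv2.CHAIN_APPROX_NONE)[0],key=cv2.contourArea)[:,0];print(n,q.mean(0).round(),rect(fplane(c,q,z)[:,:2]))
show("cap",cv2.inRange(hsv,(80,60,60),(100,255,255)),.0345,(245,180,310,245))
show("spool",cv2.inRange(hsv,(40,60,40),(85,255,255)),.056,(255,65,320,135))
show("orange",cv2.inRange(hsv,(8,150,90),(20,255,255)),.010,(235,160,330,260))
show("bay-135",cv2.inRange(hsv,(0,0,120),(180,50,255)),.008,(370,120,500,240))
E
```

```text
cap [276. 215.] (array([ 487.1, -127.2]), array([38.5, 35.6]), 73.5)
spool [288.  98.] (array([481.6, -38.3]), array([28.3, 28.3]), 8.6)
orange [282. 230.] (array([ 492.1, -143.5]), array([70.3, 35.4]), 8.4)
bay-135 [425. 176.] (array([623.8, -78.7]), array([88.2, 85.9]), 82.2)
```

```bash
python3 -m crank '{"steps": [[[-0.1,-0.04,-0.7],[0,0,0]],[[0,0,-0.8],[0,0,0]],[[0,0,-0.8],[0,0,0]],[[0,0,-0.8],[0,0,0]],[[0,0,-0.7],[0,0,0]],[[0,0,-0.35],[0,0,0]],[[0,0,-0.15],[0,0,0]],[[0,0,0],[0,0,0]]]}' 70 15
python3 -m crank '{"steps": [[[0,0,0],[0,0,0]],[[0,0,0],[0,0,0]],[[0,0,0],[0,0,0]],[[0,0,0],[0,0,0]],[[0,0,0],[0,0,0]],[[0,0,0],[0,0,0]]]}' 20 15
```

```text
time: 2.48
ee_pos: [0.4869, -0.1298, 0.0148]
eef_rot: [0.655, 0.755, -0.0, -0.0]
ft_force: [-1.2, -0.2, 0.4]
width: 0.0704
grip_force: 0.0
time: 2.98
ee_pos: [0.4873, -0.1304, 0.0153]
eef_rot: [0.656, 0.755, 0.0, 0.0]
ft_force: [-0.6, 0.8, -0.9]
width: 0.0379
grip_force: 0.3
```

```bash
python3 -m crank '{"steps": [[[0,0,0],[0,0,0]],[[0,0,0],[0,0,0]],[[0,0,0.3],[0,0,0]],[[0,0,0.7],[0,0,0]],[[0,0,0.8],[0,0,0]],[[0,0,0.8],[0,0,0]],[[0,0,0.4],[0,0,0]],[[0,0,0],[0,0,0]]]}'
python3 -m crank '{"steps": [[[0.43,0.8,0],[0,0,-0.2]],[[0.43,0.8,0],[0,0,-0.2]],[[0.43,0.8,0],[0,0,-0.2]],[[0.43,0.8,0],[0,0,-0.2]],[[0.43,0.8,0],[0,0,-0.2]],[[0.43,0.8,0],[0,0,-0.2]],[[0.43,0.8,0],[0,0,-0.2]],[[0.43,0.8,0],[0,0,-0.2]]]}'
python3 -m crank '{"steps": [[[0.43,0.8,0],[0,0,-0.2]],[[0.43,0.8,0],[0,0,-0.2]],[[0.43,0.8,0],[0,0,-0.2]],[[0.43,0.8,0],[0,0,-0.2]],[[0.43,0.8,0],[0,0,-0.2]],[[0.43,0.8,0],[0,0,-0.2]],[[0.43,0.8,0],[0,0,-0.2]],[[0.43,0.8,0],[0,0,-0.2]],[[0,0,0],[0,0,0]],[[0,0,0],[0,0,0]]]}'
```

```text
time: 3.65
ee_pos: [0.4885, -0.1306, 0.0924]
eef_rot: [0.656, 0.755, 0.001, 0.002]
ft_force: [0.8, -0.4, -0.1]
width: 0.0376
grip_force: 15.0
time: 4.32
ee_pos: [0.5729, 0.0306, 0.0887]
eef_rot: [0.707, 0.707, -0.001, -0.001]
ft_force: [1.1, -0.5, 0.1]
width: 0.0376
grip_force: 15.0
time: 5.15
ee_pos: [0.6583, 0.1912, 0.0882]
eef_rot: [0.754, 0.657, -0.001, -0.001]
ft_force: [0.0, -0.6, -1.3]
width: 0.0377
grip_force: 15.0
```

```bash
python3 -m crank '{"steps": [[[0.1,0.03,-0.5],[0,0,0]],[[0,0,-0.8],[0,0,0]],[[0,0,-0.8],[0,0,0]],[[0,0,-0.5],[0,0,0]],[[0,0,-0.25],[0,0,0]],[[0,0,-0.1],[0,0,0]],[[0,0,0],[0,0,0]],[[0,0,0],[0,0,0]]]}'
```

```text
time: 5.82
ee_pos: [0.6622, 0.1905, 0.0172]
eef_rot: [0.754, 0.656, 0.001, 0.0]
ft_force: [0.5, 0.3, 0.1]
width: 0.0376
grip_force: 15.0
```

Lower another 3–4 mm, release, then lift.

```bash
python3 -m crank '{"steps": [[[0,0,-0.1],[0,0,0]],[[0,0,-0.06],[0,0,0]],[[0,0,0],[0,0,0]],[[0,0,0],[0,0,0]]]}'
python3 -m crank '{"steps": [[[0,0,0],[0,0,0]],[[0,0,0],[0,0,0]],[[0,0,0],[0,0,0]],[[0,0,0],[0,0,0]],[[0,0,0.3],[0,0,0]],[[0,0,0.8],[0,0,0]],[[0,0,0.9],[0,0,0]],[[0,0,0.9],[0,0,0]],[[0,0,0.8],[0,0,0]],[[0,0,0],[0,0,0]]]}' 70
```

```text
time: 6.15
ee_pos: [0.6622, 0.1906, 0.0134]
eef_rot: [0.754, 0.656, 0.001, 0.0]
ft_force: [-0.6, -0.5, 6.0]
width: 0.0379
grip_force: 15.0
time: 6.98
ee_pos: [0.6637, 0.1916, 0.1103]
eef_rot: [0.754, 0.656, 0.003, 0.001]
ft_force: [0.5, 1.2, 0.4]
width: 0.0701
grip_force: 0.0
```

```bash
python3 -m crank '{"steps": [[[-0.6,-0.76,0],[0,0,0.27]],[[-0.6,-0.76,0],[0,0,0.27]],[[-0.6,-0.76,0],[0,0,0.27]],[[-0.6,-0.76,0],[0,0,0.27]],[[-0.6,-0.76,0],[0,0,0.27]],[[-0.6,-0.76,0],[0,0,0.27]],[[-0.6,-0.76,0],[0,0,0.27]],[[-0.6,-0.76,0],[0,0,0.27]],[[-0.6,-0.76,0],[0,0,0.27]],[[-0.6,-0.76,0],[0,0,0.27]]]}' 78 30
python3 -m crank '{"steps": [[[-0.6,-0.76,0],[0,0,0.27]],[[-0.6,-0.76,0],[0,0,0.27]],[[0,0,0],[0,0,0]],[[0,0,0],[0,0,0]]]}'
python3 - <<'E'
from h import *
from bench import cams
c=cams.camera("wrist");cv2.imwrite("pics/w1.png",c["pixels"]);t=cams.camera("top");cv2.imwrite("pics/t1.png",t["pixels"])
E
```

```text
time: 7.82
ee_pos: [0.5107, -0.0004, 0.1048]
eef_rot: [0.672, 0.741, -0.0, 0.0]
ft_force: [-0.0, 0.4, -0.3]
width: 0.0777
grip_force: 0.0
time: 8.15
ee_pos: [0.4812, -0.0387, 0.1051]
eef_rot: [0.655, 0.755, -0.0, 0.0]
ft_force: [0.2, 0.2, 0.8]
width: 0.0778
grip_force: 0.0
```

View pics/w1.png

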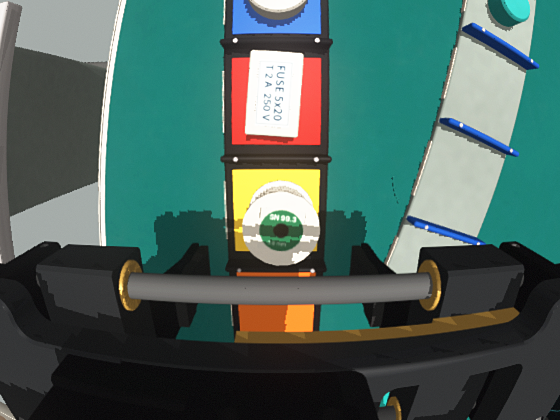

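The cap stands upright in the new leftmost bay (508,12), and the spool (281,230) is centred between the fingers. Descending.

```bash
python3 -m crank '{"steps": [[[0.03,0.04,-0.5],[0,0,0]],[[0,0,-0.8],[0,0,0]],[[0,0,-0.8],[0,0,0]],[[0,0,-0.8],[0,0,0]],[[0,0,-0.4],[0,0,0]],[[0,0,-0.15],[0,0,0]],[[0,0,0],[0,0,0]]]}'
python3 -m crank '{"steps": [[[0,0,0],[0,0,0]],[[0,0,0],[0,0,0]],[[0,0,0],[0,0,0]],[[0,0,0],[0,0,0]],[[0,0,0],[0,0,0]],[[0,0,0],[0,0,0]],[[0,0,0],[0,0,0]]]}' 20 30
```

```text
time: 8.83
ee_pos: [0.4823, -0.0357, 0.0181]
eef_rot: [0.654, 0.756, -0.0, -0.001]
ft_force: [0.1, 1.2, -0.8]
width: 0.078
grip_force: 0.0
time: 9.42
ee_pos: [0.4824, -0.0368, 0.019]
eef_rot: [0.655, 0.756, -0.0, 0.0]
ft_force: [-2.8, 0.2, 6.9]
width: 0.0533
grip_force: 30.0
```

```bash
python3 -m crank '{"steps": [[[0,0,0.3],[0,0,0]],[[0,0,0.7],[0,0,0]],[[0,0,0.8],[0,0,0]],[[0,0,0.7],[0,0,0]],[[0,0,0.3],[0,0,0]],[[0,0,0],[0,0,0]]]}'
python3 -m crank '{"steps": [[[0.56,0.47,0],[0,0,-0.27]],[[0.56,0.47,0],[0,0,-0.27]],[[0.56,0.47,0],[0,0,-0.27]],[[0.56,0.47,0],[0,0,-0.27]],[[0.56,0.47,0],[0,0,-0.27]],[[0.56,0.47,0],[0,0,-0.27]]]}'
python3 -m crank '{"steps": [[[0.56,0.47,0],[0,0,-0.27]],[[0.56,0.47,0],[0,0,-0.27]],[[0.56,0.47,0],[0,0,-0.27]],[[0.56,0.47,0],[0,0,-0.27]],[[0.56,0.47,0],[0,0,-0.27]],[[0.56,0.47,0],[0,0,-0.27]],[[0,0,0],[0,0,0]],[[0,0,0],[0,0,0]]]}'
```

```text
time: 9.92
ee_pos: [0.4833, -0.0367, 0.0901]
eef_rot: [0.654, 0.756, 0.001, 0.001]
ft_force: [1.8, -0.7, -4.7]
width: 0.0531
grip_force: 30.0
time: 10.42
ee_pos: [0.5661, 0.0344, 0.0868]
eef_rot: [0.707, 0.708, -0.001, -0.001]
ft_force: [0.3, 0.3, -5.7]
width: 0.0534
grip_force: 30.0
time: 11.08
ee_pos: [0.6496, 0.1053, 0.0865]
eef_rot: [0.754, 0.657, -0.001, -0.001]
ft_force: [-0.0, -1.1, -6.1]
width: 0.0536
grip_force: 30.0
```

```bash
python3 -m crank '{"steps": [[[0,-0.07,-0.4],[0,0,0]],[[0,0,-0.8],[0,0,0]],[[0,0,-0.75],[0,0,0]],[[0,0,-0.4],[0,0,0]],[[0,0,-0.2],[0,0,0]],[[0,0,-0.1],[0,0,0]],[[0,0,0],[0,0,0]],[[0,0,0],[0,0,0]]]}'
```

```text
time: 11.75
ee_pos: [0.6509, 0.1027, 0.0232]
eef_rot: [0.754, 0.656, 0.001, 0.0]
ft_force: [-0.2, 0.3, -4.7]
width: 0.0535
grip_force: 30.0
```

```bash
python3 -m crank '{"steps": [[[0,0,-0.12],[0,0,0]],[[0,0,-0.08],[0,0,0]],[[0,0,-0.05],[0,0,0]],[[0,0,0],[0,0,0]],[[0,0,0],[0,0,0]]]}'
```

```text
time: 12.17
ee_pos: [0.6508, 0.1027, 0.0172]
eef_rot: [0.754, 0.656, 0.0, 0.0]
ft_force: [-3.9, -1.4, 6.1]
width: 0.0532
grip_force: 30.0
```

```bash
python3 -m crank '{"steps": [[[0,0,0],[0,0,0]],[[0,0,0],[0,0,0]],[[0,0,0],[0,0,0]],[[0,0,0],[0,0,0]],[[0,0,0.3],[0,0,0]],[[0,0,0.8],[0,0,0]],[[0,0,0.9],[0,0,0]],[[0,0,0.9],[0,0,0]],[[0,0,0.8],[0,0,0]],[[0,0,0],[0,0,0]]]}' 72
python3 -m crank '{"steps": [[[-0.75,-0.19,0],[0,0,0.25]],[[-0.75,-0.19,0],[0,0,0.25]],[[-0.75,-0.19,0],[0,0,0.25]],[[-0.75,-0.19,0],[0,0,0.25]],[[-0.75,-0.19,0],[0,0,0.25]],[[-0.75,-0.19,0],[0,0,0.25]],[[-0.75,-0.19,0],[0,0,0.25]],[[-0.75,-0.19,0],[0,0,0.25]],[[-0.75,-0.19,0],[0,0,0.25]],[[-0.75,-0.19,0],[0,0,0.25]]]}' 72 12
python3 -m crank '{"steps": [[[0,0,0],[0,0,0]],[[0,0,0],[0,0,0]],[[0,0,0],[0,0,0]]]}'
python3 - <<'E'
from h import *
from bench import cams
c=cams.camera("wrist");cv2.imwrite("pics/w2.png",c["pixels"])
hsv=cv2.cvtColor(c["pixels"],cv2.COLOR_BGR2HSV)
k=np.zeros(hsv.shape[:2],np.uint8);k[150:280,235:330]=cv2.inRange(hsv,(0,0,100),(180,90,255))[150:280,235:330]
q=max(cv2.findContours(k,cv2.RETR_EXTERNAL,cv2.CHAIN_APPROX_NONE)[0],key=cv2.contourArea)[:,0];print(rect(fplane(c,q,.036)[:,:2]))
E
```

```text
time: 13.0
ee_pos: [0.6527, 0.1035, 0.114]
eef_rot: [0.754, 0.656, 0.003, 0.002]
ft_force: [0.6, -0.0, 1.2]
width: 0.0719
grip_force: 0.0
time: 13.83
ee_pos: [0.4619, 0.055, 0.1086]
eef_rot: [0.678, 0.735, 0.0, 0.0]
ft_force: [-0.0, 0.4, 0.6]
width: 0.0722
grip_force: 0.0
time: 14.08
ee_pos: [0.4636, 0.0552, 0.109]
eef_rot: [0.679, 0.734, 0.0, 0.0]
ft_force: [0.3, -0.6, 1.2]
width: 0.072
grip_force: 0.0
(array([463.2,  56.6]), array([37.4, 63.1]), 4.0)
```

View pics/w2.png

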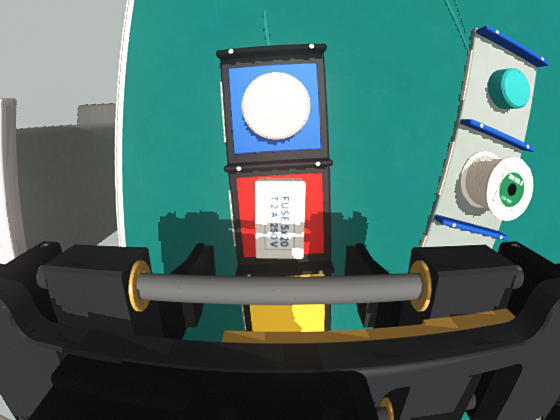

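The cap (510,90) and spool (500,188) stand in the first two new bays. The box (280,215) measures (463,57) at 4°, aligned with the gripper.

```bash
python3 -m crank '{"steps": [[[0,0.05,-0.6],[0,0,-0.1]],[[0,0,-0.8],[0,0,0]],[[0,0,-0.8],[0,0,0]],[[0,0,-0.8],[0,0,0]],[[0,0,-0.5],[0,0,0]],[[0,0,-0.2],[0,0,0]],[[0,0,-0.06],[0,0,0]],[[0,0,0],[0,0,0]]]}'
python3 -m crank '{"steps": [[[0,0,0],[0,0,0]],[[0,0,0],[0,0,0]],[[0,0,0],[0,0,0]],[[0,0,0],[0,0,0]],[[0,0,0],[0,0,0]],[[0,0,0],[0,0,0]],[[0,0,0],[0,0,0]],[[0,0,0],[0,0,0]]]}' 20 12
```

```text
time: 14.8
ee_pos: [0.4633, 0.0568, 0.0147]
eef_rot: [0.682, 0.732, 0.0, -0.0]
ft_force: [-0.4, -1.1, -0.2]
width: 0.0718
grip_force: 0.0
time: 15.47
ee_pos: [0.463, 0.0564, 0.0147]
eef_rot: [0.682, 0.732, 0.0, 0.0]
ft_force: [-1.3, -0.6, 2.7]
width: 0.0381
grip_force: 12.0
```

```bash
python3 -m crank '{"steps": [[[0,0,0.3],[0,0,0]],[[0,0,0.7],[0,0,0]],[[0,0,0.8],[0,0,0]],[[0,0,0.7],[0,0,0]],[[0,0,0.3],[0,0,0]],[[0,0,0],[0,0,0]]]}'
python3 -m crank '{"steps": [[[0.69,-0.17,0],[0,0,-0.24]],[[0.69,-0.17,0],[0,0,-0.24]],[[0.69,-0.17,0],[0,0,-0.24]],[[0.69,-0.17,0],[0,0,-0.24]],[[0.69,-0.17,0],[0,0,-0.24]],[[0.69,-0.17,0],[0,0,-0.24]],[[0.69,-0.17,0],[0,0,-0.24]],[[0.69,-0.17,0],[0,0,-0.24]],[[0.69,-0.17,0],[0,0,-0.24]],[[0.69,-0.17,0],[0,0,-0.24]]]}'
python3 -m crank '{"steps": [[[0,0,0],[0,0,0]],[[0,0,0],[0,0,0]],[[0,0,0],[0,0,0]]]}'
```

```text
time: 15.97
ee_pos: [0.464, 0.0565, 0.0863]
eef_rot: [0.682, 0.732, 0.001, 0.001]
ft_force: [0.2, 0.6, -1.4]
width: 0.0379
grip_force: 12.0
time: 16.8
ee_pos: [0.6354, 0.0136, 0.0828]
eef_rot: [0.755, 0.656, -0.001, -0.001]
ft_force: [0.3, 0.3, -1.1]
width: 0.0379
grip_force: 12.0
time: 17.05
ee_pos: [0.6343, 0.0144, 0.0834]
eef_rot: [0.754, 0.657, -0.001, -0.001]
ft_force: [0.6, -0.7, -0.6]
width: 0.0381
grip_force: 12.0
```

Target TCP z is 0.013: lower 2.6 units, then creep.

```bash
python3 -m crank '{"steps": [[[0,-0.05,-0.4],[0,0,0]],[[0,0,-0.8],[0,0,0]],[[0,0,-0.75],[0,0,0]],[[0,0,-0.4],[0,0,0]],[[0,0,-0.2],[0,0,0]],[[0,0,-0.06],[0,0,0]],[[0,0,0],[0,0,0]],[[0,0,0],[0,0,0]]]}'
python3 -m crank '{"steps": [[[0,0,-0.08],[0,0,0]],[[0,0,-0.06],[0,0,0]],[[0,0,0],[0,0,0]],[[0,0,0],[0,0,0]]]}'
```

```text
time: 17.72
ee_pos: [0.6359, 0.0128, 0.0202]
eef_rot: [0.754, 0.656, 0.001, 0.0]
ft_force: [-0.2, -0.2, -0.1]
width: 0.038
grip_force: 12.0
time: 18.05
ee_pos: [0.6354, 0.0126, 0.0159]
eef_rot: [0.754, 0.656, 0.0, 0.0]
ft_force: [-0.5, 0.0, -0.5]
width: 0.038
grip_force: 12.0
```

```bash
python3 -m crank '{"steps": [[[0,0,-0.06],[0,0,0]],[[0,0,-0.05],[0,0,0]],[[0,0,0],[0,0,0]],[[0,0,0],[0,0,0]]]}'
python3 -m crank '{"steps": [[[0,0,0],[0,0,0]],[[0,0,0],[0,0,0]],[[0,0,0],[0,0,0]],[[0,0,0],[0,0,0]],[[0,0,0.3],[0,0,0]],[[0,0,0.8],[0,0,0]],[[0,0,0.9],[0,0,0]],[[0,0,0.9],[0,0,0]],[[0,0,0.8],[0,0,0]],[[0,0,0],[0,0,0]]]}' 72
python3 -m crank '{"steps": [[[-0.6,0.43,0],[0,0,0.27]],[[-0.6,0.43,0],[0,0,0.27]],[[-0.6,0.43,0],[0,0,0.27]],[[-0.6,0.43,0],[0,0,0.27]],[[-0.6,0.43,0],[0,0,0.27]],[[-0.6,0.43,0],[0,0,0.27]],[[-0.6,0.43,0],[0,0,0.27]],[[-0.6,0.43,0],[0,0,0.27]],[[-0.6,0.43,0],[0,0,0.27]],[[-0.6,0.43,0],[0,0,0.27]]]}' 76
python3 -m crank '{"steps": [[[-0.6,0.43,0],[0,0,0.27]],[[-0.6,0.43,0],[0,0,0.27]],[[0,0,0],[0,0,0]],[[0,0,0],[0,0,0]]]}'
python3 - <<'E'
from h import *
from bench import cams
c=cams.camera("wrist");cv2.imwrite("pics/w3.png",c["pixels"])
hsv=cv2.cvtColor(c["pixels"],cv2.COLOR_BGR2HSV)
k=np.zeros(hsv.shape[:2],np.uint8);k[150:265,235:330]=cv2.inRange(hsv,(0,0,100),(180,90,255))[150:265,235:330]
q=max(cv2.findContours(k,cv2.RETR_EXTERNAL,cv2.CHAIN_APPROX_NONE)[0],key=cv2.contourArea)[:,0];print(rect(fplane(c,q,.034)[:,:2]))
E
```

```text
time: 18.38
ee_pos: [0.6353, 0.0127, 0.013]
eef_rot: [0.754, 0.656, -0.0, -0.0]
ft_force: [0.1, 0.2, -1.2]
width: 0.038
grip_force: 12.0
time: 19.22
ee_pos: [0.6378, 0.0132, 0.1109]
eef_rot: [0.754, 0.656, 0.003, 0.002]
ft_force: [0.3, -1.1, 0.5]
width: 0.0719
grip_force: 0.0
time: 20.05
ee_pos: [0.4846, 0.1206, 0.1057]
eef_rot: [0.672, 0.741, 0.0, 0.0]
ft_force: [0.1, 0.2, 0.1]
width: 0.076
grip_force: 0.0
time: 20.38
ee_pos: [0.4551, 0.142, 0.1059]
eef_rot: [0.654, 0.757, 0.0, 0.001]
ft_force: [0.5, -0.8, -1.9]
width: 0.0759
grip_force: 0.0
(array([453.4, 142.4]), array([50.1, 49.6]), 53.3)
```

View pics/w3.png

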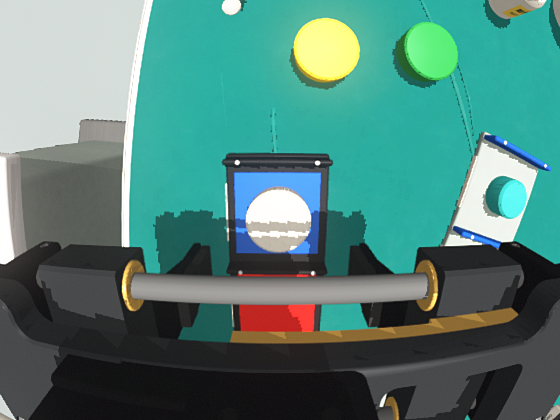

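The tin (278,222) is centred between the fingers at (453,142). The yellow (325,50) and green (430,50) look-alikes are clear of the gripper.

```bash
python3 -m crank '{"steps": [[[-0.03,0,-0.6],[0,0,0]],[[0,0,-0.8],[0,0,0]],[[0,0,-0.8],[0,0,0]],[[0,0,-0.8],[0,0,0]],[[0,0,-0.5],[0,0,0]],[[0,0,-0.15],[0,0,0]],[[0,0,0],[0,0,0]],[[0,0,0],[0,0,0]]]}'
python3 -m crank '{"steps": [[[0,0,0],[0,0,0]],[[0,0,0],[0,0,0]],[[0,0,0],[0,0,0]],[[0,0,0],[0,0,0]],[[0,0,0],[0,0,0]],[[0,0,0],[0,0,0]],[[0,0,0],[0,0,0]],[[0,0,0],[0,0,0]]]}' 20 15
```

```text
time: 21.1
ee_pos: [0.4553, 0.1418, 0.015]
eef_rot: [0.655, 0.756, 0.0, 0.0]
ft_force: [0.5, -0.2, 0.6]
width: 0.076
grip_force: 0.0
time: 21.77
ee_pos: [0.4548, 0.1417, 0.0146]
eef_rot: [0.654, 0.756, 0.0, 0.0]
ft_force: [-0.7, -1.3, 5.1]
width: 0.0495
grip_force: 15.0
```

```bash
python3 -m crank '{"steps": [[[0,0,0.3],[0,0,0]],[[0,0,0.7],[0,0,0]],[[0,0,0.8],[0,0,0]],[[0,0,0.7],[0,0,0]],[[0,0,0.3],[0,0,0]],[[0,0,0],[0,0,0]]]}'
python3 -m crank '{"steps": [[[0.56,-0.73,0],[0,0,-0.27]],[[0.56,-0.73,0],[0,0,-0.27]],[[0.56,-0.73,0],[0,0,-0.27]],[[0.56,-0.73,0],[0,0,-0.27]],[[0.56,-0.73,0],[0,0,-0.27]],[[0.56,-0.73,0],[0,0,-0.27]]]}'
python3 -m crank '{"steps": [[[0.56,-0.73,0],[0,0,-0.27]],[[0.56,-0.73,0],[0,0,-0.27]],[[0.56,-0.73,0],[0,0,-0.27]],[[0.56,-0.73,0],[0,0,-0.27]],[[0.56,-0.73,0],[0,0,-0.27]],[[0.56,-0.73,0],[0,0,-0.27]],[[0,0,0],[0,0,0]],[[0,0,0],[0,0,0]],[[0,0,0],[0,0,0]]]}'
```

```text
time: 22.27
ee_pos: [0.4557, 0.142, 0.086]
eef_rot: [0.654, 0.756, 0.001, 0.001]
ft_force: [0.2, -0.2, -0.5]
width: 0.0498
grip_force: 15.0
time: 22.77
ee_pos: [0.5395, 0.0291, 0.0831]
eef_rot: [0.708, 0.707, -0.001, -0.0]
ft_force: [-0.5, -0.2, -0.0]
width: 0.05
grip_force: 15.0
time: 23.52
ee_pos: [0.6221, -0.078, 0.0831]
eef_rot: [0.755, 0.656, -0.001, -0.001]
ft_force: [-0.7, 0.7, -1.3]
width: 0.0498
grip_force: 15.0
```

```bash
python3 -m crank '{"steps": [[[0,0.03,-0.4],[0,0,0]],[[0,0,-0.8],[0,0,0]],[[0,0,-0.75],[0,0,0]],[[0,0,-0.4],[0,0,0]],[[0,0,-0.2],[0,0,0]],[[0,0,-0.1],[0,0,0]],[[0,0,-0.08],[0,0,0]],[[0,0,0],[0,0,0]],[[0,0,0],[0,0,0]]]}'
```

```text
time: 24.27
ee_pos: [0.6231, -0.0766, 0.0169]
eef_rot: [0.754, 0.656, 0.0, 0.0]
ft_force: [0.2, -0.7, -0.7]
width: 0.0497
grip_force: 15.0
```

Creep 4 mm, release, lift, then draw back to clear the view.

```bash
python3 -m crank '{"steps": [[[0,0,-0.08],[0,0,0]],[[0,0,-0.08],[0,0,0]],[[0,0,0],[0,0,0]],[[0,0,0],[0,0,0]]]}'
python3 -m crank '{"steps": [[[0,0,0],[0,0,0]],[[0,0,0],[0,0,0]],[[0,0,0],[0,0,0]],[[0,0,0],[0,0,0]],[[0,0,0.3],[0,0,0]],[[0,0,0.8],[0,0,0]],[[0,0,0.9],[0,0,0]],[[0,0,0.9],[0,0,0]],[[0,0,0.9],[0,0,0]],[[0,0,0.9],[0,0,0]]]}' 72
python3 -m crank '{"steps": [[[-0.7,-0.8,0.5],[0,0,0]],[[-0.7,-0.8,0.5],[0,0,0]],[[-0.7,-0.8,0.5],[0,0,0]],[[-0.7,-0.8,0.2],[0,0,0]],[[-0.7,-0.8,0],[0,0,0]],[[-0.7,-0.8,0],[0,0,0]],[[-0.7,-0.8,0],[0,0,0]],[[-0.7,-0.8,0],[0,0,0]],[[0,0,0],[0,0,0]],[[0,0,0],[0,0,0]]]}'
python3 - <<'E'
from h import *
from bench import cams
c=cams.camera("top");cv2.imwrite("pics/t2.png",cv2.resize(c["pixels"][130:290,150:420],None,fx=2.9,fy=2.9))
s=cams.camera("side");cv2.imwrite("pics/s2.png",cv2.resize(s["pixels"][165:315,180:360],None,fx=4,fy=4))
for n,(x,y),z in[("cap",(661,192),.033),("spool",(649,103),.054),("box",(636,13),.034),("tin",(624,-76),.032)]:
    # blob raised above wall height near expected place
    v,u=np.mgrid[140:215,185:350];uv=np.c_[u.ravel(),v.ravel()];P=depth(c,uv)
    k=(P[:,2]>.0285)&(np.hypot(P[:,0]*1000-x,P[:,1]*1000-y)<45)
    print(n,k.sum(),np.median(P[k,2]).round(4),rect(plane(c,uv[k],z)[:,:2]))
E
```

```text
time: 24.6
ee_pos: [0.6231, -0.0767, 0.0126]
eef_rot: [0.754, 0.656, 0.0, 0.0]
ft_force: [0.2, -0.2, 1.8]
width: 0.0496
grip_force: 15.0
time: 25.43
ee_pos: [0.6225, -0.0764, 0.1313]
eef_rot: [0.754, 0.656, 0.0, 0.0]
ft_force: [-0.0, -0.2, -0.3]
width: 0.072
grip_force: 0.0
time: 26.27
ee_pos: [0.4818, -0.2379, 0.1727]
eef_rot: [0.755, 0.655, -0.0, 0.0]
ft_force: [0.3, -0.3, 0.0]
width: 0.0719
grip_force: 0.0
cap 180 0.033 (array([660.5, 190.8]), array([34.6, 85.6]), 0.1)
spool 396 0.0547 (array([651.8, 104.7]), array([57.1, 52.6]), 55.0)
box 396 0.0336 (array([633.8,   5.9]), array([74.4, 38.1]), 81.9)
tin 315 0.0315 (array([623.1, -85. ]), array([46.5, 67.9]), 0.1)
```

View pics/t2.png

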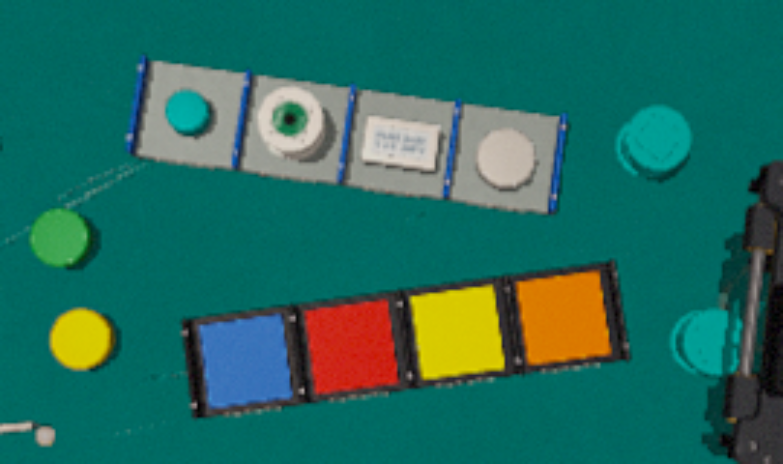

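View pics/s2.png

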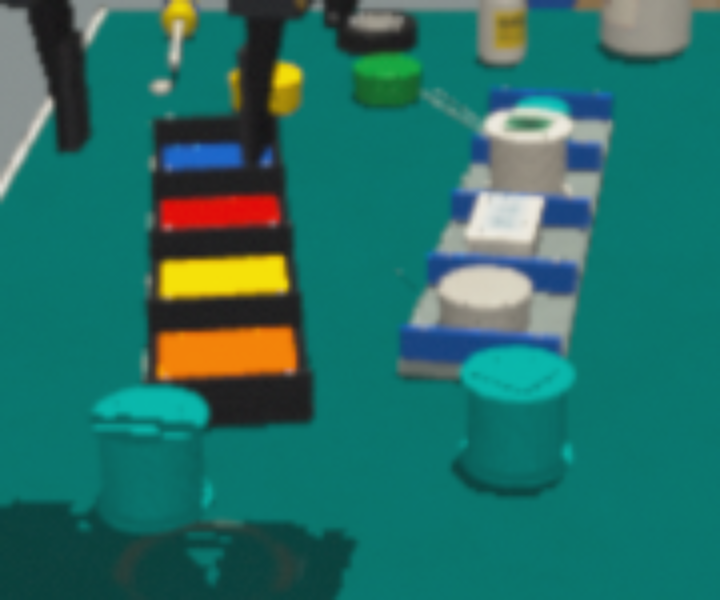

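From left to right, the new rack shows cap (188,112), spool (291,122), box (400,143) and tin (505,158). All four are upright and centred, with tops at about 32, 55, 34 and 33 mm, and the old bays are empty.

```bash
python3 -c "
from bench import ticket
print(ticket.close_job())"
```

```text
the job is handed in; nothing more can be done
None
```

The job is handed in: the four supplies stand upright and about centred in the new rack in reverse order (cap, spool, fuse box, tin from the left), after about 26 s of robot time.

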